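# Uncap the cologne of unknown thread and hold the cap

### The job

I want to top up the cologne bottle that stands next to the white ring dish: its screw cap may be left- or right-handed, so try turning it each way to find how it loosens, then lift it off and finish still holding it in the gripper, a good 5 cm straight above the open bottle. The bottle must stay standing in its socket, and the matching bottle keeps its cap on and, like the other things, stays where it is.

Things in the scene. Friction and masses are not known exactly. Their poses are not given: they have to be found in the camera images.
- tray: fixed mirrored tray with a low brass rim, 262 x 492 mm, 18 mm high; in its middle a black stand 100 x 250 mm, its top 34 mm above the dresser, with two square sockets centred at y = +75 and -75 mm, their floor 10 mm above the dresser. Origin: centre of the tray's underside, at dresser height; y runs along the tray's length
- bottle_a: One of two matching cologne bottles, 150 mm apart in the stand's sockets; either can be the one next to the dish. Amber glass, square body 66 x 66 x 82 mm, stepped shoulder to z = 90 mm, round neck 27 mm across. About 0.5 kg, loose in its socket, which is 68 mm square and 24 mm deep and keeps it from turning (but for 0.04 rad). Origin: centre of its underside; z up, x, y square to its sides
- bottle_b: One of two matching cologne bottles, 150 mm apart in the stand's sockets; either can be the one next to the dish. Amber glass, square body 66 x 66 x 82 mm, stepped shoulder to z = 90 mm, round neck 27 mm across. About 0.5 kg, loose in its socket, which is 68 mm square and 24 mm deep and keeps it from turning (but for 0.04 rad). Origin: centre of its underside; z up, x, y square to its sides
- cap_a: Round metal cap of bottle_a, 48 mm wide, 34 tall, 120 g, 16 facets, raised bar on top along x. Origin: centre of its underside, when seated 91.5 mm above the bottle's, 1.5 above the shoulder; x within 0.1 rad of the bottle's. Right way: turns easily, free after 1.0 (to 2.0) rad, lifts off. Wrong way: firm stop within 0.25 rad, then it slips in a grip of 20-50 N. Pulled too soon it lifts the bottle
- cap_b: Round metal cap of bottle_b, 48 mm wide, 34 tall, 120 g, 16 facets, raised bar on top along x. Origin: centre of its underside, when seated 91.5 mm above the bottle's, 1.5 above the shoulder; x within 0.1 rad of the bottle's. Right way: turns easily, free after 1.0 (to 2.0) rad, lifts off. Wrong way: firm stop within 0.25 rad, then it slips in a grip of 20-50 N. Pulled too soon it lifts the bottle
- bottle_a_mouth (a point): Centre of bottle_a's mouth, on top of the neck, 121.5 mm above the bottle's origin. Two short slanting threads on the neck (39 mm across), each with a stop at the tight end, hold the cap. Their hand, left or right, cannot be seen under the cap and differs from bottle to bottle; it has to be found by turning
- bottle_b_mouth (a point): Centre of bottle_b's mouth, on top of the neck, 121.5 mm above the bottle's origin. Two short slanting threads on the neck (39 mm across), each with a stop at the tight end, hold the cap. Their hand, left or right, cannot be seen under the cap and differs from bottle to bottle; it has to be found by turning
- dish: round white ceramic ring dish, 90 mm across the rim, 24 mm high, with two rings in it; it stands on the tray at one end or the other, about 110 mm from the centre of the bottle to be opened and about 260 mm from the other bottle. Origin: centre of its underside
- atomizer: chrome pocket atomizer, an upright cylinder 36 mm in diameter and 90 mm tall, standing at the other end of the tray; leave alone. Origin: centre of its underside
- caddy_edge (a point): point on the edge (85 mm from the axis) of a clear acrylic turntable, 180 mm in diameter, that carries a black comb caddy with combs up to 190 mm above the dresser; it stands to the left of the tray; leave alone
Mind the look-alikes: they are no part of the job. Leave any red or yellow look-alike of the cap_b alone.

How it is judged:
By the outcome, as a careful person would: the job done as asked, in the order asked, and still so for the second after the job is handed in, while the arm keeps its last pose, push and grip.
It also fails if it takes over 42 s, if anything falls off the work surface, if the arm or the gripper's body presses on something with over 40 N, if the wrist force passes 120 N, or if a joint passes its speed limit or range.

### The arm

A 7-joint arm with a two-finger parallel gripper is mounted at the origin on the work surface. World frame = base frame: x ahead of the robot, y to its left, z up, the work surface at z = 0. Lengths are in m, angles in rad, forces in N, time in s.
With the tool pointing down it reaches from about 0.425 to 0.925 m from the base axis. Payload 6.8 kg.
Tool frame: the origin (TCP) lies midway between the tips of the shut fingers; the grasp point (between the pads) lies 19 mm behind it; y points along the fingers, z is the direction in which the jaws open and shut, and the axes are right-handed (so a half turn about y gives the same grasp; the last joint's range is limited). The gripper opens to 85 mm and grips with 20 to 120 N. Pads are 22 mm wide; open, the fingers measure 114 mm over their backs; the gripper's body (76 mm by 85 mm) begins 54 mm behind the grasp point. The pads swing forward as they close: fully open they stand 13 mm farther back than shut.
Start: joints at [1.136, 0.477, 0.022, 1.555, -0.011, 1.109, -0.083], TCP at [0.217, -0.639, 0.231] pointing down, gripper open.
Joint ranges: [-2.96, 2.96], [-0.34, 2.1], [-1.41, 1.46], [0.24, 2.44], [-1.37, 4.51], [0.17, 1.92], [-2.96, 2.96]. Speed limits (rad/s): [2.39, 2.39, 3.14, 3.14, 3.14, 3.14, 3.14].

### API

Orientations are given as a unit quaternion [w, x, y, z].
In Python, from station import bot gives the robot as it stands. The module is installed in compiled form; this text tells all that it offers.
- The arm moves only by the shell command python3 -m crank 'ROWS' [FORCE]. ROWS is JSON, a list of rows, each an object with "linear": the shift along the tool's x, y, z in m, a list of three; "dr": the turn, a rotation vector about the tool's x, y, z in degrees, a list of three; "hand": the gripper command: -1 is shut, 1 is fully open, values between are in proportion. A call has 1 to 10 rows; each row is the pose to reach, as a shift and turn from the pose commanded when the call began, along the tool's axes at that moment; what a row does not reach only later rows make up. A row lasts 1/12 s, in which the tool goes at most 41.7 mm and 7.16 degrees, less where a joint would pass 70% of its speed; a pose out of reach is approached as far as the arm can. A call with a gripper value outside its range is refused whole. The fingers move at their own pace and stop on an object; FORCE is the grip in N (left out, the last holds). Time passes only in rows, so rows that repeat a pose let the fingers close. It gives the time, the measured TCP pose, the force and the opening at its end, in the units of the state.
- bot.get_obs(): the state, without advancing time (a new reading comes with each control period).
- bot.read_camera(name): name is "scene" or "top"; returns the picture (420x560x3 uint8, blue, green, red); there is no depth.
- bot.camera_params(name): a dict with "K" (3x3 intrinsics, pixels), "R" (3x3) and "t" (3): a world point X has camera coordinates R X + t. Camera axes: x right, y down, z forward; pixel columns grow to the right and rows downward; lengths in m; the calibration is good to about 2 mm. A picture is of the moment at which its call begins. camera_params takes no time and is no camera call.
- bot.hand_in(): hands the job in, once; it reports no verdict.
Trained networks look in the newest picture that a camera, given by its name, has taken for a name from the list of things; names that differ only in an ending like _2 or _b are one class to them, and where a whole thing is asked for, a point or a joint stands for the part that bears it (a point fixed in the world has none). Each returns a list of dicts, best first, with "score" (0 to 1); they miss things now and then, are a little off and sometimes report something else, mostly with a low value. They report only what shows in the picture. A call takes as long as a camera call. They do not tell look-alikes from the thing itself.
- bot.search_frame(camera, target): "extent" ([left, top, right, bottom] in pixels, round what is visible of it).
- bot.cut_out(camera, target): "pixels" (420x560 bool, what is visible of it) and "extent" ([left, top, right, bottom] in pixels, round what is visible of it).
- bot.place_of(camera, target): "xy" ([column, row] in pixels: a listed point, or the origin of a listed thing).
The state is a dict: "t": time; "q": joint angles; "joint_vel": joint speeds; "joint_torque": joint torques, N m; "eef_pos": TCP position; "tool_rot": TCP orientation; "contact_force": force on the tool from outside, world axes, zero at the start; "torque": the same for the moment, N m; "gripper_width": opening from 0.0 (shut) to 1.0 (fully open).
Only numpy, scipy, OpenCV 4.12 (cv2) and the standard library are available. Lean on these libraries where they do the work, as an engineer would, in place of code of your own. Each camera call takes 0.05 s, during which the arm holds its last target. There are 200 camera calls.

## Working session

There is one attempt and no reset: what is moved stays moved. The work goes in short steps, Python scripts to look and compute and a shell command to move; the robot and the scene stay as the last step left them, time stands still between calls to the robot, and variables do not carry over. Pictures are saved under pics/ and viewed, about 8 in all and at most 12, crops included, and the job is handed in when it is done.

```bash
mkdir -p pics; python3 - <<'E'
from station import bot
import cv2,numpy as np
o=bot.get_obs();print(o)
for n in("scene","top"):
    im=bot.read_camera(n);cv2.imwrite(f"pics/{n}0.png",im)
    p=bot.camera_params(n);print(n,p)
    for t in("bottle_a","cap_a","bottle_a_mouth","dish","atomizer","tray","caddy_edge"):
        print(n,t,[(np.round(d["xy"]),round(d["score"],2)) for d in bot.place_of(n,t)][:5])
E
```

```text
{'t': 0.0, 'q': array([ 1.1358779 ,  0.47781482,  0.02237187,  1.55646518, -0.01149892,
        1.10929596, -0.08313709]), 'joint_vel': array([-0.00204289,  0.00092691,  0.00121166, -0.00128126,  0.00101824,
        0.00043499, -0.00051132]), 'joint_torque': array([ 1.54082272e-04, -5.96450722e+01,  1.60795871e+00, -2.81197679e+01,
        1.24588565e-02,  9.44622239e-03,  2.44949200e-05]), 'eef_pos': array([ 0.21646991, -0.63871568,  0.23031068]), 'tool_rot': array([ 0.11485876, -0.11517907,  0.69832507, -0.69705333]), 'contact_force': array([0.36519956, 0.68158121, 0.85087566]), 'torque': array([0.01312923, 0.00989363, 0.0047356 ]), 'gripper_width': 1.0011054952020815}
scene {'K': array([[441.7234945 ,   0.        , 286.54477285],
       [  0.        , 441.7234945 , 205.31690022],
       [  0.        ,   0.        ,   1.        ]]), 'R': array([[ 0.5185008 ,  0.85491946, -0.01642028],
       [ 0.66104514, -0.4129507 , -0.62649106],
       [-0.54238017,  0.31398157, -0.77925562]]), 't': array([-0.47335544, -0.30549812,  1.39571119])}
scene bottle_a [(array([184., 247.]), 0.61), (arr
[... 690 characters left out ...]
 [-0.9874803 ,  0.01944902, -0.15653881],
       [ 0.15596761, -0.02806142, -0.98736349]]), 't': array([0.16572885, 0.6414184 , 0.97222029])}
top bottle_a [(array([310., 255.]), 0.96), (array([360., 240.]), 0.69)]
top cap_a [(array([312., 145.]), 0.85), (array([210., 293.]), 0.76), (array([371., 232.]), 0.75), (array([335., 144.]), 0.75), (array([311., 256.]), 0.62)]
top bottle_a_mouth [(array([373., 232.]), 0.61), (array([357., 239.]), 0.58), (array([311., 252.]), 0.19)]
top dish [(array([270., 272.]), 0.96)]
top atomizer [(array([368., 235.]), 0.71), (array([401., 222.]), 0.51), (array([308., 256.]), 0.49)]
top tray [(array([336., 246.]), 0.96)]
top caddy_edge [(array([146., 263.]), 0.95)]
```

```bash
ls; ls pics
```

```text
pics
scene0.png
top0.png
```

View pics/scene0.png

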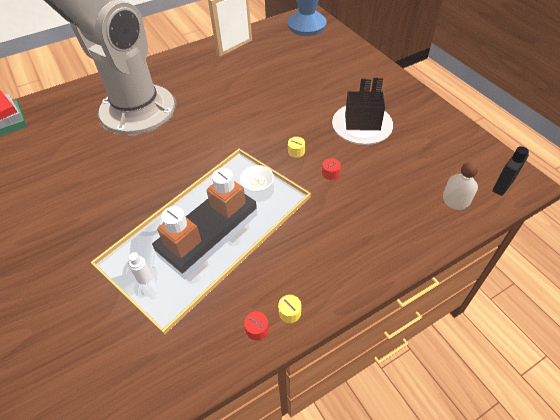

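View pics/top0.png

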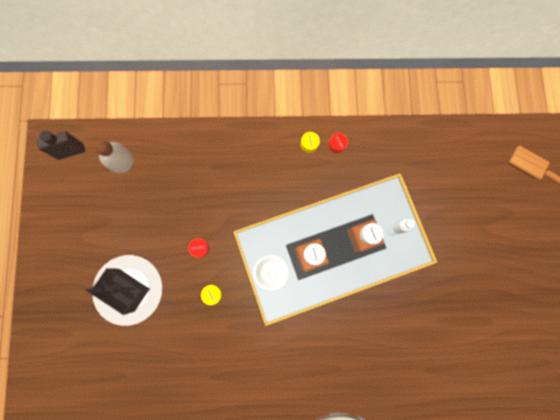

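Scene view: two white caps on amber bottles at (223,182) and (174,217). The dish is at (257,182), so the upper-right bottle is the target. In the top view its cap is at (315,254) and the dish at (270,272). The look-alikes are:
- the other bottle's cap, scene (174,217), top (372,233)
- red caps, scene (331,169) and (257,326)
- yellow caps, scene (297,147) and (290,309)

```bash
cat > h.py <<'E'
from station import bot
import cv2,numpy as np
from scipy.optimize import least_squares
P={n:bot.camera_params(n) for n in("scene","top")}
def proj(n,X):
    p=P[n];c=np.atleast_2d(X)@p["R"].T+p["t"];return (c@p["K"].T)[:,:2]/c[:,2:]
def onz(n,uv,z):
    p=P[n];uv=np.atleast_2d(uv).astype(float);r=np.c_[uv,np.ones(len(uv))]@np.linalg.inv(p["K"]).T@p["R"]
    c=-p["R"].T@p["t"];return c+r*((z-c[2])/r[:,2:])
def tri(a,b):
    return least_squares(lambda X:np.r_[proj("scene",X)[0]-a,proj("top",X)[0]-b],[.6,-.1,.1])
E
python3 - <<'E'
from h import *
for n in P:
    im=bot.read_camera(n)
    for d in bot.cut_out(n,"tray")[:1]:
        m=d["pixels"].astype(np.uint8);c=max(cv2.findContours(m,0,2)[0],key=cv2.contourArea)
        h=cv2.convexHull(c);q=cv2.approxPolyDP(h,8,True)[:,0];print(n,"tray",q.tolist())
        w=onz(n,q,.018);print(np.round(w,3).tolist());r=cv2.minAreaRect(onz(n,h[:,0],.018)[:,:2].astype(np.float32));print(r)
    for t,z in(("cap_a",.1185),("dish",.012),("atomizer",.05),("bottle_a",0.05)):
        for d in bot.cut_out(n,t):
            m=d["pixels"];c=np.argwhere(m).mean(0)[::-1];print(n,t,round(d["score"],2),d["extent"],np.round(c,1),m.sum(),np.round(onz(n,c,z)[0],3))
    c=(223,188) if n=="scene" else (315,254)
    cv2.imwrite(f"pics/{n}c.png",cv2.resize(im[c[1]-40:c[1]+40,c[0]-40:c[0]+40],None,fx=5,fy=5,interpolation=2))
cv2.imwrite("pics/c.png",np.hstack([cv2.imread("pics/scenec.png"),cv2.imread("pics/topc.png")]))
E
```

```text
scene tray [[310, 194], [165, 333], [91, 263], [238, 149]]
[[0.599, 0.262, 0.018], [0.755, -0.197, 0.018], [0.505, -0.28, 0.018], [0.351, 0.181, 0.018]]
((0.55324387550354, -0.00923803448677063), (0.2713964879512787, 0.49370720982551575), 18.071683883666992)
scene cap_a 0.88 [242.2, 308.6, 271.1, 342.8] [256.2 325.5] 545 [ 0.881 -0.044  0.119]
scene cap_a 0.75 [212.3, 167.3, 235.3, 192.7] [222.8 180.3] 450 [0.524 0.063 0.119]
scene cap_a 0.74 [332.6, 80.0, 390.3, 144.5] [363.5 115.4] 2788 [0.515 0.484 0.119]
scene cap_a 0.69 [276.8, 295.3, 300.9, 323.4] [289.4 308.3] 553 [0.884 0.026 0.119]
scene cap_a 0.6 [322.6, 159.1, 343.2, 180.4] [330.7 169.1] 294 [0.63  0.298 0.119]
scene cap_a 0.57 [164.8, 208.4, 189.2, 233.5] [173.9 219.5] 526 [ 0.572 -0.08   0.119]
scene dish 0.9 [239.7, 168.0, 273.0, 189.5] [256.1 177.9] 635 [0.47  0.173 0.012]
scene atomizer 0.67 [127.9, 253.7, 150.3, 284.4] [139.6 269.3] 490 [ 0.604 -0.189  0.05 ]
scene bottle_a 0.85 [206.1, 181.7, 246.2, 217.2] [227.1 200. ] 826 [0.529 0.063 0.05 ]
scene bottle_a 0.77 [157.3, 219.1, 204.2, 261.2] [180.4 238.8] 950 [ 0.57
[... 415 characters left out ...]
42. ] 264 [0.81  0.064 0.119]
top cap_a 0.74 [199.5, 285.8, 221.5, 304.2] [210.4 295. ] 292 [0.435 0.314 0.119]
top cap_a 0.7 [360.2, 222.6, 385.6, 243.8] [371.  234.2] 387 [ 0.572 -0.079  0.119]
top cap_a 0.58 [188.6, 239.5, 209.5, 257.0] [198.4 248.1] 302 [0.547 0.343 0.119]
top cap_a 0.57 [302.9, 245.9, 325.8, 264.3] [313.8 254.5] 349 [0.525 0.064 0.119]
top dish 0.84 [253.2, 257.6, 286.8, 291.0] [270.1 272.5] 904 [0.484 0.17  0.012]
top atomizer 0.59 [393.6, 215.4, 414.4, 234.5] [403.  226.3] 232 [ 0.597 -0.184  0.05 ]
top bottle_a 0.9 [348.0, 220.5, 382.5, 252.3] [360.4 238.3] 470 [ 0.568 -0.069  0.05 ]
top bottle_a 0.85 [295.7, 240.5, 324.9, 265.4] [306.3 256.4] 284 [0.523 0.075 0.05 ]
```

View pics/c.png

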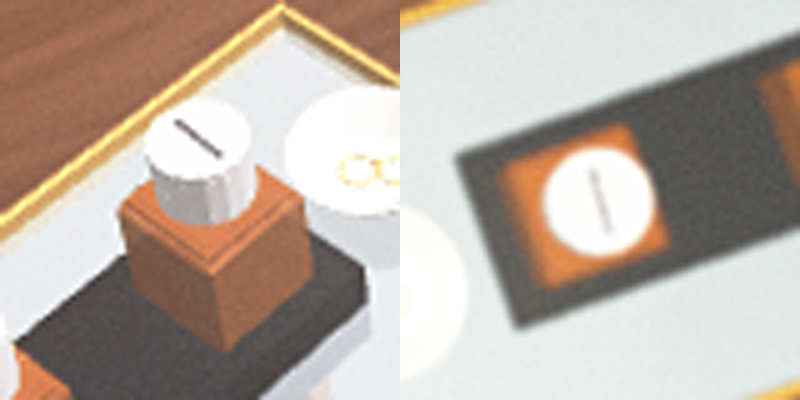

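The crop confirms a white cap on the amber bottle, with the ring dish right beside it (scene (223,182), top (315,254)). Both cameras put the cap axis at (0.5245, 0.0635) at its nominal height, 150 mm from the other cap.

```bash
cat >> h.py <<'E'
from scipy.spatial.transform import Rotation as Ro
def delta(target,rotz=None,head=None):
    "shift in tool axes, and dr (deg) to point straight down with tool z heading (deg, world) = head"
    o=bot.get_obs();w=o["tool_rot"];R=Ro.from_quat([w[1],w[2],w[3],w[0]])
    M=R.as_matrix();hd=np.degrees(np.arctan2(M[1,2],M[0,2]))
    if rotz is not None: head=hd+rotz
    z=np.r_[np.cos(np.radians(head)),np.sin(np.radians(head)),0];y=np.r_[0,0,-1.]
    T=np.c_[np.cross(y,z),y,z]
    print("t",o["t"],"pos",o["eef_pos"].round(4),"q",o["q"].round(3),"head",hd.round(2),"ydir",M[:,1].round(3))
    print("F",o["contact_force"].round(2),"M",o["torque"].round(3),"w",o["gripper_width"])
    print("linear",(M.T@(np.array(target)-o["eef_pos"])).round(4),"dr",np.degrees((R.inv()*Ro.from_matrix(T)).as_rotvec()).round(2))
E
python3 - <<'E'
from h import *
delta([.5245,.0635,.20],rotz=78)
# bar heading: dark pixels inside the cap
for n in P:
    im=bot.read_camera(n);g=cv2.cvtColor(im,6).astype(int)
    c=np.round(proj(n,[.5245,.0635,.1355])[0]).astype(int);k=7 if n=="top" else 8
    s=255-g[c[1]-k:c[1]+k+1,c[0]-k:c[0]+k+1];print(n,c)
    y,x=np.mgrid[-k:k+1,-k:k+1];m=(s>75)&(x**2+y**2<(k-1)**2)
    uv=np.c_[x[m]+c[0],y[m]+c[1]];w=onz(n,uv,.1365)[:,:2];v=np.linalg.svd(w-w.mean(0))[2][0]
    print(m.sum(),w.mean(0).round(4),np.degrees(np.arctan2(v[1],v[0])))
E
```

```text
t 1.4 pos [ 0.2167 -0.6393  0.2313] q [ 1.136  0.477  0.022  1.555 -0.011  1.109 -0.083] head -71.27 ydir [ 0. -0. -1.]
F [ 0.58 -0.41  0.46] M [-0.002 -0.004  0.053] w 0.9968134451631075
linear [-0.5171  0.0313 -0.5668] dr [ -0. -78.   0.]
scene [222 175]
14 [0.5244 0.0629] 13.624844081468357
top [315 254]
0 [nan nan] 0.0<stdin>:9: RuntimeWarning: Mean of empty slice.
  ret = um.true_divide(
<stdin>:10: RuntimeWarning: Mean of empty slice.
```

```bash
A='{"linear":[-0.517,0,-0.567],"dr":[0,-86.3,0],"hand":1}'; python3 -m crank '[{"linear":[-0.517,0,-0.567],"dr":[0,-86.3,0],"hand":1},{"linear":[-0.517,0,-0.567],"dr":[0,-86.3,0],"hand":1},{"linear":[-0.517,0,-0.567],"dr":[0,-86.3,0],"hand":1},{"linear":[-0.517,0,-0.567],"dr":[0,-86.3,0],"hand":1},{"linear":[-0.517,0,-0.567],"dr":[0,-86.3,0],"hand":1},{"linear":[-0.517,0,-0.567],"dr":[0,-86.3,0],"hand":1},{"linear":[-0.517,0,-0.567],"dr":[0,-86.3,0],"hand":1},{"linear":[-0.517,0,-0.567],"dr":[0,-86.3,0],"hand":1},{"linear":[-0.517,0,-0.567],"dr":[0,-86.3,0],"hand":1},{"linear":[-0.517,0,-0.567],"dr":[0,-86.3,0],"hand":1}]' 30; python3 -c "
from h import *
delta([.5245,.063,.21],head=15)"
```

```text
t: 2.33
eef_pos: [0.3842, -0.2558, 0.2317]
tool_rot: [-0.503, 0.503, -0.497, 0.497]
contact_force: [0.6, -0.3, -0.0]
gripper_width: 1.001
t 2.3333 pos [ 0.3842 -0.2558  0.2317] q [ 0.822  0.149 -0.404  2.023  0.071  0.981  0.395] head 0.68 ydir [ 0.001 -0.001 -1.   ]
F [ 0.64 -0.28 -0.02] M [-0.002 -0.091 -0.006] w 1.0005144804991943
linear [-0.3171  0.0215  0.1441] dr [ -0.03 -14.32   0.05]
```

```bash
python3 -m crank '[{"linear":[-0.317,0.022,0.144],"dr":[0,-14.3,0],"hand":1},{"linear":[-0.317,0.022,0.144],"dr":[0,-14.3,0],"hand":1},{"linear":[-0.317,0.022,0.144],"dr":[0,-14.3,0],"hand":1},{"linear":[-0.317,0.022,0.144],"dr":[0,-14.3,0],"hand":1},{"linear":[-0.317,0.022,0.144],"dr":[0,-14.3,0],"hand":1},{"linear":[-0.317,0.022,0.144],"dr":[0,-14.3,0],"hand":1},{"linear":[-0.317,0.022,0.144],"dr":[0,-14.3,0],"hand":1},{"linear":[-0.317,0.022,0.144],"dr":[0,-14.3,0],"hand":1},{"linear":[-0.317,0.022,0.144],"dr":[0,-14.3,0],"hand":1},{"linear":[-0.317,0.022,0.144],"dr":[0,-14.3,0],"hand":1}]' 30; python3 -c "
from h import *
delta([.5245,.063,.104],head=15)
cv2.imwrite('pics/s1.png',cv2.resize(bot.read_camera('scene')[90:300,80:360],None,fx=2.5,fy=2.5))"
```

```text
t: 3.17
eef_pos: [0.5269, 0.0658, 0.2095]
tool_rot: [0.562, -0.56, 0.431, -0.43]
contact_force: [-0.1, 0.2, 0.4]
gripper_width: 0.998
t 3.1667 pos [0.5269 0.0658 0.2095] q [ 0.283  0.329 -0.633  1.89   0.227  0.993 -0.186] head 15.04 ydir [ 0.001  0.003 -1.   ]
F [-0.14  0.24  0.39] M [ 0.033 -0.017  0.037] w 0.9978363601827842
linear [ 0.0024  0.1055 -0.0032] dr [-0.12  0.04 -0.16]
```

View pics/s1.png

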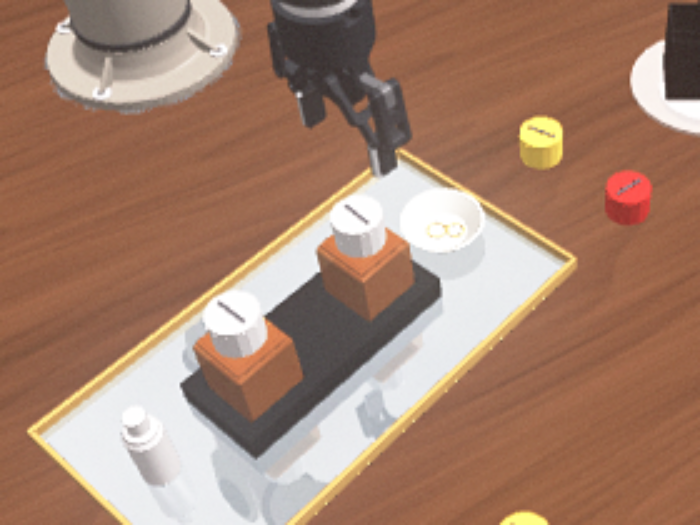

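The gripper hangs over the target cap (crop (357,215)), fingers at (310,110) and (385,150), with everything else undisturbed. Descending.

```bash
python3 -m crank '[{"linear":[0,0.03,0],"dr":[0,0,0],"hand":1},{"linear":[0,0.06,0],"dr":[0,0,0],"hand":1},{"linear":[0,0.06,0],"dr":[0,0,0],"hand":1},{"linear":[0,0.06,0],"dr":[0,0,0],"hand":1}]' 30; python3 -c "
from h import *
delta([.5245,.063,.104],head=15)"
```

```text
t: 3.55
eef_pos: [0.5245, 0.0584, 0.1486]
tool_rot: [-0.558, 0.56, -0.433, 0.432]
contact_force: [0.4, 0.8, 1.2]
gripper_width: 1.001
t 3.55 pos [0.5245 0.0584 0.1486] q [ 0.259  0.402 -0.601  1.951  0.292  0.878 -0.24 ] head 14.54 ydir [-0.004 -0.001 -1.   ]
F [0.42 0.83 1.23] M [-0.014 -0.029  0.005] w 1.0010572568655882
linear [-0.0044  0.0446  0.0013] dr [ 0.21 -0.46  0.01]
```

```bash
python3 -m crank '[{"linear":[0,0.02,0],"dr":[0,0,0],"hand":1},{"linear":[0,0.02,0],"dr":[0,0,0],"hand":1},{"linear":[0,0.02,0],"dr":[0,0,0],"hand":1},{"linear":[0,0.02,0],"dr":[0,0,0],"hand":1}]' 30; python3 -c "
from h import *
delta([.5245,.063,.104],head=15)
import time
delta([.5245,.063,.104],head=15)"
```

```text
t: 3.88
eef_pos: [0.5267, 0.0601, 0.131]
tool_rot: [0.56, -0.559, 0.432, -0.433]
contact_force: [0.2, -0.4, -0.6]
gripper_width: 0.998
t 3.8833 pos [0.5267 0.0601 0.131 ] q [ 0.246  0.427 -0.591  1.964  0.316  0.84  -0.262] head 14.61 ydir [ 0.002  0.    -1.   ]
F [ 0.16 -0.37 -0.55] M [-0.006 -0.026  0.023] w 0.9984588323713319
linear [-0.0034  0.027  -0.0014] dr [-0.11 -0.39  0.03]
t 3.8833 pos [0.5267 0.0601 0.131 ] q [ 0.246  0.427 -0.591  1.964  0.316  0.84  -0.262] head 14.61 ydir [ 0.002  0.    -1.   ]
F [ 0.16 -0.37 -0.55] M [-0.006 -0.026  0.023] w 0.9984588323713319
linear [-0.0034  0.027  -0.0014] dr [-0.11 -0.39  0.03]
```

```bash
python3 -m crank '[{"linear":[-0.002,0.014,-0.001],"dr":[0,0,0],"hand":1},{"linear":[-0.003,0.027,-0.001],"dr":[0,0,0],"hand":1},{"linear":[-0.003,0.027,-0.001],"dr":[0,0,0],"hand":1},{"linear":[-0.003,0.027,-0.001],"dr":[0,0,0],"hand":1},{"linear":[-0.003,0.027,-0.001],"dr":[0,0,0],"hand":1}]' 30; python3 -c "
from h import *
delta([.5245,.063,.104],head=15)
import time
bot.read_camera('top')
delta([.5245,.063,.104],head=15)"
```

```text
t: 4.3
eef_pos: [0.5244, 0.063, 0.1028]
tool_rot: [0.56, -0.56, 0.432, -0.432]
contact_force: [1.1, -0.9, -0.1]
gripper_width: 1.001
t 4.3 pos [0.5244 0.063  0.1028] q [ 0.222  0.465 -0.572  1.987  0.35   0.786 -0.297] head 14.64 ydir [ 0.  0. -1.]
F [ 1.1  -0.93 -0.11] M [0.029 0.024 0.001] w 1.0007513334627693
linear [ 0.     -0.0012  0.0001] dr [-0.02 -0.36  0.  ]
t 4.35 pos [0.5246 0.063  0.1029] q [ 0.222  0.465 -0.572  1.987  0.351  0.786 -0.297] head 14.64 ydir [ 0.001  0.    -1.   ]
F [-0.72  0.4   0.16] M [-0.057  0.004  0.018] w 0.9996657082089587
linear [ 0.     -0.0011 -0.0001] dr [-0.05 -0.36  0.01]
```

Well centred. Closing gently at 30 N.

```bash
python3 -m crank '[{"linear":[0,0,0],"dr":[0,0,0],"hand":-1},{"linear":[0,0,0],"dr":[0,0,0],"hand":-1},{"linear":[0,0,0],"dr":[0,0,0],"hand":-1},{"linear":[0,0,0],"dr":[0,0,0],"hand":-1},{"linear":[0,0,0],"dr":[0,0,0],"hand":-1},{"linear":[0,0,0],"dr":[0,0,0],"hand":-1},{"linear":[0,0,0],"dr":[0,0,0],"hand":-1},{"linear":[0,0,0],"dr":[0,0,0],"hand":-1},{"linear":[0,0,0],"dr":[0,0,0],"hand":-1},{"linear":[0,0,0],"dr":[0,0,0],"hand":-1}]' 30; python3 -c "
from h import *
delta([.5245,.063,.104],head=15)"
```

```text
t: 5.18
eef_pos: [0.5243, 0.0629, 0.1026]
tool_rot: [0.56, -0.56, 0.432, -0.432]
contact_force: [-0.9, -0.6, 5.2]
gripper_width: 0.556
t 5.1833 pos [0.5243 0.0629 0.1026] q [ 0.222  0.465 -0.572  1.987  0.351  0.786 -0.298] head 14.64 ydir [ 0. -0. -1.]
F [-0.91 -0.56  5.16] M [-0.161  0.34   0.028] w 0.5563748984631463
linear [-0.     -0.0014  0.0003] dr [-0.02 -0.36  0.01]
```

```bash
for i in 1; do python3 -m crank '[{"linear":[0,0,0],"dr":[0,-3,0],"hand":-1},{"linear":[0,0,0],"dr":[0,-6,0],"hand":-1},{"linear":[0,0,0],"dr":[0,-8,0],"hand":-1},{"linear":[0,0,0],"dr":[0,-8,0],"hand":-1}]' 30; python3 -c "
from h import *
delta([.5245,.063,.103],head=15)"; python3 -m crank '[{"linear":[0,0,0],"dr":[0,-3,0],"hand":-1},{"linear":[0,0,0],"dr":[0,-6,0],"hand":-1},{"linear":[0,0,0],"dr":[0,-9,0],"hand":-1},{"linear":[0,0,0],"dr":[0,-9,0],"hand":-1}]' 30; python3 -c "
from h import *
delta([.5245,.063,.103],head=15)"; done
```

```text
t: 5.52
eef_pos: [0.5244, 0.0631, 0.1026]
tool_rot: [0.589, -0.589, 0.392, -0.392]
contact_force: [-0.8, -0.2, 5.5]
gripper_width: 0.553
t 5.5167 pos [0.5244 0.0631 0.1026] q [ 0.247  0.473 -0.605  1.986  0.372  0.792 -0.175] head 22.72 ydir [ 0.  0. -1.]
F [-0.85 -0.15  5.5 ] M [-0.094  0.289 -0.142] w 0.5527823410238277
linear [ 0.0001 -0.0004  0.0001] dr [-0.03  7.72 -0.01]
t: 5.85
eef_pos: [0.5245, 0.0626, 0.1025]
tool_rot: [0.617, -0.617, 0.345, -0.345]
contact_force: [-0.3, -1.2, 4.4]
gripper_width: 0.556
t 5.85 pos [0.5245 0.0626 0.1025] q [ 0.276  0.482 -0.641  1.984  0.396  0.8   -0.04 ] head 31.57 ydir [ 0.     0.001 -1.   ]
F [-0.32 -1.15  4.4 ] M [-0.121  0.118 -0.744] w 0.5556986304395284
linear [-0.0003 -0.0005  0.0002] dr [-0.03 16.57 -0.02]
```

After 17° CCW the moment is −0.74 N·m, which looks like the stop. Turning the other way to compare.

```bash
python3 -m crank '[{"linear":[0,0,0],"dr":[0,4,0],"hand":-1},{"linear":[0,0,0],"dr":[0,8,0],"hand":-1},{"linear":[0,0,0],"dr":[0,12,0],"hand":-1},{"linear":[0,0,0],"dr":[0,17,0],"hand":-1},{"linear":[0,0,0],"dr":[0,21,0],"hand":-1},{"linear":[0,0,0],"dr":[0,25,0],"hand":-1},{"linear":[0,0,0],"dr":[0,25,0],"hand":-1}]' 30; python3 -c "
from h import *
delta([.5245,.063,.103],head=15)"; python3 -m crank '[{"linear":[0,0,0],"dr":[0,4,0],"hand":-1},{"linear":[0,0,0],"dr":[0,8,0],"hand":-1},{"linear":[0,0,0],"dr":[0,12,0],"hand":-1},{"linear":[0,0,0],"dr":[0,16,0],"hand":-1},{"linear":[0,0,0],"dr":[0,16,0],"hand":-1}]' 30; python3 -c "
from h import *
delta([.5245,.063,.103],head=15)"
```

```text
t: 6.43
eef_pos: [0.5244, 0.0627, 0.1025]
tool_rot: [-0.527, 0.527, -0.471, 0.471]
contact_force: [-1.2, -1.4, 4.3]
gripper_width: 0.551
t 6.4333 pos [0.5244 0.0627 0.1025] q [ 0.195  0.458 -0.538  1.989  0.33   0.779 -0.422] head 6.46 ydir [ 0.001 -0.001 -1.   ]
F [-1.18 -1.37  4.25] M [-0.262  0.092 -0.001] w 0.550567902109883
linear [-0.0003 -0.0005  0.0001] dr [-0.03 -8.54  0.04]
t: 6.85
eef_pos: [0.5244, 0.0627, 0.1025]
tool_rot: [-0.457, 0.457, -0.539, 0.54]
contact_force: [-0.1, -0.9, 4.9]
gripper_width: 0.558
t 6.85 pos [0.5244 0.0627 0.1025] q [ 0.145  0.446 -0.473  1.992  0.288  0.767 -0.663] head -9.42 ydir [ 0.001 -0.001 -1.   ]
F [-0.07 -0.93  4.89] M [-0.313  0.084 -0.029] w 0.5581661231464969
linear [-0.0003 -0.0005  0.    ] dr [ -0.04 -24.42   0.03]
```

Clockwise (from above) turns freely, with moment ≈ 0 over 41°, so that is the loosening direction. Continuing.

```bash
python3 -m crank '[{"linear":[0,0,0],"dr":[0,5,0],"hand":-1},{"linear":[0,0,0],"dr":[0,10,0],"hand":-1},{"linear":[0,0,0],"dr":[0,15,0],"hand":-1},{"linear":[0,0,0],"dr":[0,20,0],"hand":-1},{"linear":[0,0,0],"dr":[0,25,0],"hand":-1},{"linear":[0,0,0],"dr":[0,30,0],"hand":-1},{"linear":[0,0,0],"dr":[0,30,0],"hand":-1}]' 30; python3 -c "
from h import *
delta([.5245,.063,.103],head=15)"; python3 -m crank '[{"linear":[0,0,0],"dr":[0,5,0],"hand":-1},{"linear":[0,0,0],"dr":[0,10,0],"hand":-1},{"linear":[0,0,0],"dr":[0,15,0],"hand":-1},{"linear":[0,0,0],"dr":[0,20,0],"hand":-1},{"linear":[0,0,0],"dr":[0,25,0],"hand":-1},{"linear":[0,0,0],"dr":[0,30,0],"hand":-1},{"linear":[0,0,0],"dr":[0,30,0],"hand":-1}]' 30; python3 -c "
from h import *
delta([.5245,.063,.103],head=15)
cv2.imwrite('pics/s2.png',cv2.resize(bot.read_camera('scene')[130:250,130:290],None,fx=4,fy=4))"
```

```text
t: 7.43
eef_pos: [0.5242, 0.0624, 0.1024]
tool_rot: [-0.302, 0.302, -0.639, 0.64]
contact_force: [-1.3, -1.8, 6.2]
gripper_width: 0.557
t 7.4333 pos [0.5242 0.0624 0.1024] q [ 0.048  0.428 -0.351  1.999  0.213  0.749 -1.119] head -39.4 ydir [ 0.    -0.001 -1.   ]
F [-1.33 -1.75  6.23] M [-0.493  0.259 -0.024] w 0.5571489137126633
linear [-0.0006 -0.0006 -0.0001] dr [-2.00e-02 -5.44e+01  5.00e-02]
t: 8.02
eef_pos: [0.5239, 0.0627, 0.1024]
tool_rot: [-0.127, 0.127, -0.695, 0.696]
contact_force: [-2.7, -1.8, 6.7]
gripper_width: 0.553
t 8.0167 pos [0.5239 0.0627 0.1024] q [-0.051  0.415 -0.23   2.006  0.138  0.736 -1.575] head -69.35 ydir [-0.    -0.001 -1.   ]
F [-2.74 -1.78  6.73] M [-0.278  0.434 -0.057] w 0.5530063518158883
linear [-0.0007 -0.0006 -0.0001] dr [ 0.000e+00 -8.435e+01  5.000e-02]
```

View pics/s2.png

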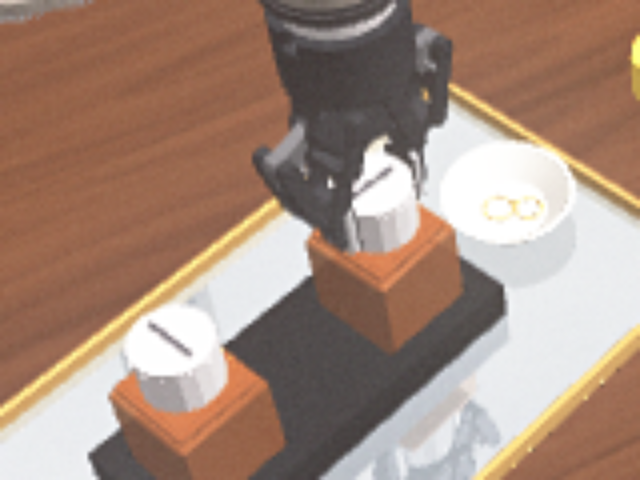

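The cap's bar (crop (372,183)) has turned with the gripper by about 85°, and the bottle sits square in its socket. Turning past 2 rad, then a small test lift.

```bash
python3 -m crank '[{"linear":[0,0,0],"dr":[0,5,0],"hand":-1},{"linear":[0,0,0],"dr":[0,10,0],"hand":-1},{"linear":[0,0,0],"dr":[0,15,0],"hand":-1},{"linear":[0,0,0],"dr":[0,20,0],"hand":-1},{"linear":[0,0,0],"dr":[0,25,0],"hand":-1},{"linear":[0,0,0],"dr":[0,30,0],"hand":-1},{"linear":[0,0,0],"dr":[0,36,0],"hand":-1},{"linear":[0,0,0],"dr":[0,42,0],"hand":-1},{"linear":[0,0,0],"dr":[0,42,0],"hand":-1}]' 30; python3 -c "
from h import *
delta([.5245,.063,.103],head=15)"; python3 -m crank '[{"linear":[0,-0.002,0],"dr":[0,0,0],"hand":-1},{"linear":[0,-0.004,0],"dr":[0,0,0],"hand":-1},{"linear":[0,-0.006,0],"dr":[0,0,0],"hand":-1},{"linear":[0,-0.006,0],"dr":[0,0,0],"hand":-1},{"linear":[0,-0.006,0],"dr":[0,0,0],"hand":-1}]' 30; python3 -c "
from h import *
delta([.5245,.063,.103],head=15)
cv2.imwrite('pics/s3.png',cv2.resize(bot.read_camera('scene')[130:250,130:290],None,fx=4,fy=4))"
```

```text
t: 8.82
eef_pos: [0.524, 0.0633, 0.1023]
tool_rot: [0.13, -0.13, -0.695, 0.695]
contact_force: [-0.8, -1.7, 5.4]
gripper_width: 0.553
t 8.8167 pos [0.524  0.0633 0.1023] q [-0.191  0.406 -0.058  2.016  0.035  0.721 -2.213] head -111.23 ydir [-0. -0. -1.]
F [-0.84 -1.73  5.45] M [-0.153  0.228  0.396] w 0.5530580783295447
linear [-0.0006 -0.0007  0.0001] dr [-2.0000e-02 -1.2623e+02  2.0000e-02]
t: 9.23
eef_pos: [0.5228, 0.0624, 0.1076]
tool_rot: [0.132, -0.13, -0.694, 0.695]
contact_force: [-1.3, -1.1, -9.9]
gripper_width: 0.551
t 9.2333 pos [0.5228 0.0624 0.1076] q [-0.189  0.397 -0.059  2.013  0.034  0.735 -2.212] head -111.3 ydir [-0.003 -0.001 -1.   ]
F [-1.33 -1.07 -9.93] M [-0.261  0.406  0.422] w 0.5507389972564204
linear [-0.0014  0.0046 -0.0012] dr [ 1.000e-01 -1.263e+02  2.000e-01]
```

View pics/s3.png

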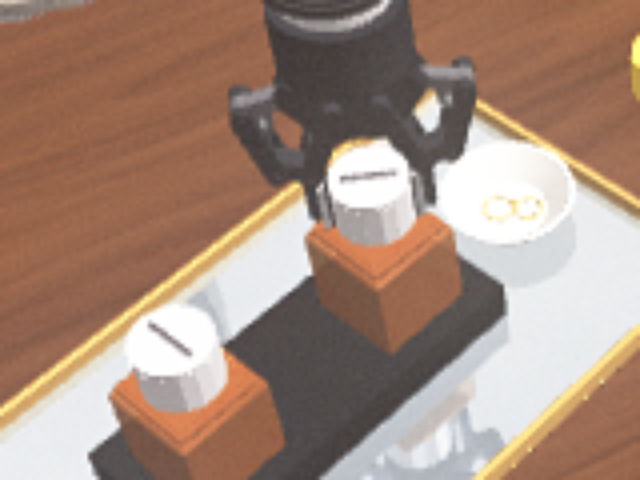

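The upward pull is about 10 N, too much for a 120 g cap, and the end-of-turn moment rose to +0.4 N·m. So 126° probably ran past the free window (1.0–2.0 rad) into the next thread. In the crop the bottle stands upright. Lowering again, turning back to about 1.5 rad (heading −71°), then testing again.

```bash
python3 -m crank '[{"linear":[0,0.002,0],"dr":[0,0,0],"hand":-1},{"linear":[0,0.004,0],"dr":[0,0,0],"hand":-1},{"linear":[0,0.006,0],"dr":[0,0,0],"hand":-1},{"linear":[0,0.006,0],"dr":[0,-5,0],"hand":-1},{"linear":[0,0.006,0],"dr":[0,-11,0],"hand":-1},{"linear":[0,0.006,0],"dr":[0,-17,0],"hand":-1},{"linear":[0,0.006,0],"dr":[0,-23,0],"hand":-1},{"linear":[0,0.006,0],"dr":[0,-30,0],"hand":-1},{"linear":[0,0.006,0],"dr":[0,-36,0],"hand":-1},{"linear":[0,0.006,0],"dr":[0,-36,0],"hand":-1}]' 30; python3 -c "
from h import *
delta([.5245,.063,.103],head=15)"; python3 -m crank '[{"linear":[0,-0.002,0],"dr":[0,0,0],"hand":-1},{"linear":[0,-0.004,0],"dr":[0,0,0],"hand":-1},{"linear":[0,-0.005,0],"dr":[0,0,0],"hand":-1},{"linear":[0,-0.005,0],"dr":[0,0,0],"hand":-1}]' 30; python3 -c "
from h import *
delta([.5245,.063,.103],head=15)
cv2.imwrite('pics/s4.png',cv2.resize(bot.read_camera('scene')[130:250,130:290],None,fx=4,fy=4))"
```

```text
t: 10.12
eef_pos: [0.5251, 0.0633, 0.1033]
tool_rot: [0.092, -0.09, 0.702, -0.701]
contact_force: [-2.1, -0.7, 0.1]
gripper_width: 0.552
t 10.1167 pos [0.5251 0.0633 0.1033] q [-0.068  0.413 -0.208  2.006  0.123  0.733 -1.664] head -75.21 ydir [ 0.002  0.001 -1.   ]
F [-2.06 -0.7   0.1 ] M [-0.173  0.489  0.016] w 0.5522760031125992
linear [0.0007 0.0003 0.0001] dr [-8.000e-02 -9.021e+01 -1.300e-01]
t: 10.45
eef_pos: [0.5246, 0.063, 0.1079]
tool_rot: [-0.09, 0.089, -0.701, 0.701]
contact_force: [-2.0, -1.3, -0.3]
gripper_width: 0.557
t 10.45 pos [0.5246 0.063  0.1079] q [-0.069  0.405 -0.207  2.003  0.12   0.743 -1.665] head -75.44 ydir [ 0.001  0.    -1.   ]
F [-2.   -1.28 -0.33] M [-0.121  0.393  0.059] w 0.5571781464521939
linear [ 0.0001  0.0049 -0.    ] dr [-6.000e-02 -9.044e+01 -4.000e-02]
```

View pics/s4.png

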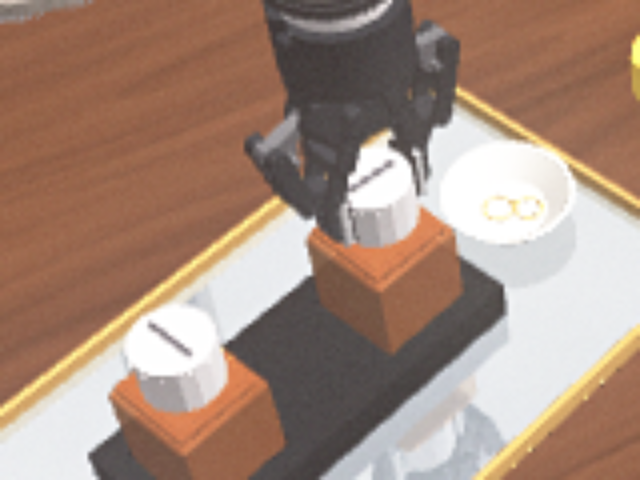

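The pull is now only −0.3 N with the cap 5 mm up (crop (378,195)), and the bottle is seated and square. It's free, so I'm lifting on in steps.

```bash
python3 -m crank '[{"linear":[0,-0.004,0],"dr":[0,0,0],"hand":-1},{"linear":[0,-0.008,0],"dr":[0,0,0],"hand":-1},{"linear":[0,-0.012,0],"dr":[0,0,0],"hand":-1},{"linear":[0,-0.012,0],"dr":[0,0,0],"hand":-1}]' 30; python3 -c "
from h import *
delta([.5245,.063,.19],head=15)
cv2.imwrite('pics/s5.png',cv2.resize(bot.read_camera('scene')[130:250,130:290],None,fx=4,fy=4))"
```

```text
t: 10.83
eef_pos: [0.5252, 0.0632, 0.1205]
tool_rot: [0.091, -0.089, 0.701, -0.701]
contact_force: [0.2, -0.0, -1.4]
gripper_width: 0.555
t 10.8333 pos [0.5252 0.0632 0.1205] q [-0.066  0.387 -0.211  1.994  0.114  0.769 -1.658] head -75.37 ydir [ 0.003  0.001 -1.   ]
F [ 0.19 -0.04 -1.39] M [-0.024 -0.042 -0.041] w 0.5548576150246773
linear [ 0.0006 -0.0695  0.0001] dr [ -0.12 -90.37  -0.11]
```

View pics/s5.png

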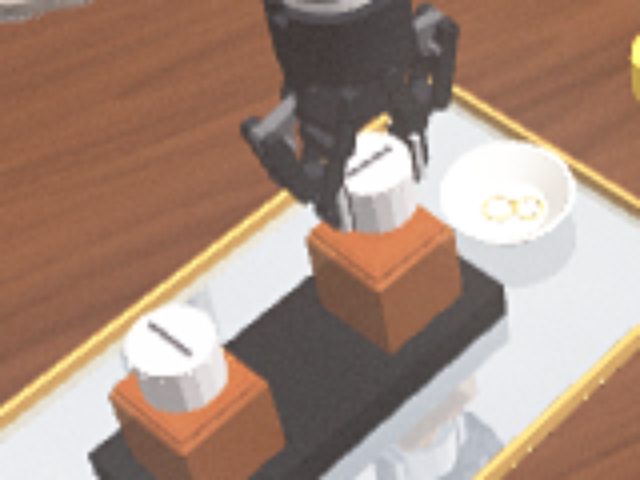

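Only the cap's own weight remains (−1.4 N) and the bottle stayed put. Raising to put the cap's underside about 65 mm above the mouth.

```bash
python3 -m crank '[{"linear":[0,-0.01,0],"dr":[0,0,0],"hand":-1},{"linear":[0,-0.025,0],"dr":[0,0,0],"hand":-1},{"linear":[0,-0.04,0],"dr":[0,0,0],"hand":-1},{"linear":[0,-0.055,0],"dr":[0,0,0],"hand":-1},{"linear":[0,-0.07,0],"dr":[0,0,0],"hand":-1},{"linear":[0,-0.078,0],"dr":[0,0,0],"hand":-1},{"linear":[0,-0.078,0],"dr":[0,0,0],"hand":-1},{"linear":[0,-0.078,0],"dr":[0,0,0],"hand":-1},{"linear":[0,-0.078,0],"dr":[0,0,0],"hand":-1},{"linear":[0,-0.078,0],"dr":[0,0,0],"hand":-1}]' 40; python3 -c "
from h import *
delta([.5245,.063,.1985],head=15)
im=bot.read_camera('scene')
print([ (d['xy'],d['score'],onz('scene',d['xy'],.01).round(3)) for d in bot.place_of('scene','bottle_a')])
cv2.imwrite('pics/s6.png',cv2.resize(im[90:300,80:360],None,fx=2.8,fy=2.8))"
```

```text
t: 11.72
eef_pos: [0.5234, 0.0627, 0.1963]
tool_rot: [-0.089, 0.091, -0.701, 0.701]
contact_force: [-0.4, -0.1, -1.5]
gripper_width: 0.556
t 11.7167 pos [0.5234 0.0627 0.1963] q [-0.051  0.286 -0.222  1.931  0.077  0.934 -1.626] head -75.36 ydir [-0.002 -0.    -1.   ]
F [-0.39 -0.08 -1.48] M [ 0.029 -0.027 -0.021] w 0.5560010057875517
linear [-0.0011 -0.0022  0.    ] dr [ 9.000e-02 -9.036e+01  8.000e-02]
[([227.2, 205.4], 0.82, array([[0.513, 0.065, 0.01 ]])), ([183.9, 246.0], 0.77, array([[ 0.57 , -0.078,  0.01 ]]))]
```

View pics/s6.png

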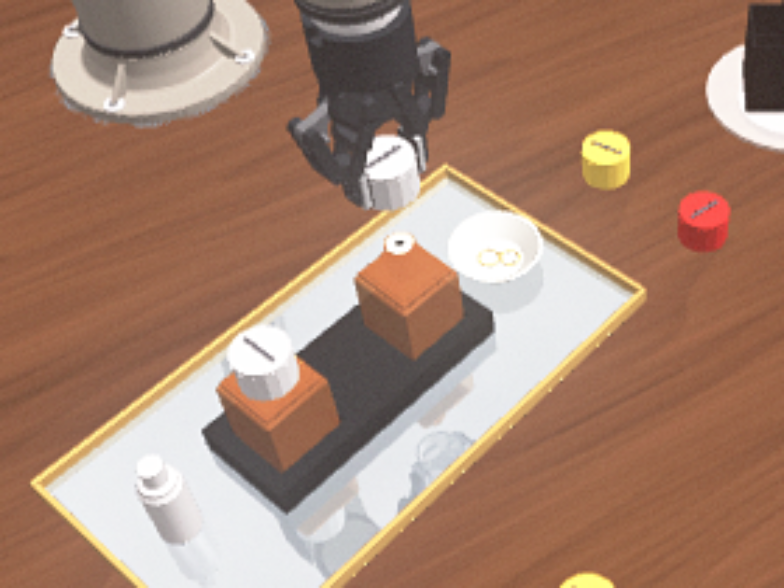

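The bottle is open (neck at crop (400,243)) and seated in its socket. The cap is held above it at (388,170), and the other bottle, dish, atomizer and spare caps have not moved. One quick height check, then hand-in.

```bash
python3 -c "
from h import *
print(proj('scene',[[.524,.063,.2295],[.5245,.063,.1315]]),'seen',[388/2.8+80,158/2.8+90],[400/2.8+80,243/2.8+90])
print(bot.hand_in())"
```

```text
[[216.25012537 145.53308592]
 [222.25325154 176.46563477]] seen [218.57142857142858, 146.42857142857144] [222.85714285714286, 176.78571428571428]
the job is handed in; nothing more can be done
None
```

The cologne bottle next to the ring dish is open, and I handed the job in at about 12 s. The gripper still holds its cap, with the underside about 6 cm straight above the mouth.

- **Finding the thread:** Turning counter-clockwise (seen from above) met a firm stop at about 17°, with 0.74 N·m of resistance. Clockwise turned freely, so that is how the cap loosens.
- **One misstep:** I first turned it too far, to 126°, and a 6 mm test lift pulled with about 10 N. That may have raised the bottle slightly in its socket. I lowered it, turned back to about 90°, and the cap lifted off with only its own weight (about 1.5 N).
- **Last checks:** In the last picture the bottle stands square in its socket with its mouth open. The other bottle still has its cap, and the dish, atomizer and spare caps in view look unmoved. The cap and mouth appeared within about 2.5 pixels of where they should be.
- **Disagreement:** The network's estimate of the opened bottle's base was about 1 cm off in x, which I took as its usual error, since the mouth's position fits.

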